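# Open the prop leg of a finished desk mirror and stand it on the mat

### The job

The leather-covered desk mirror stands in the wooden rack with the prop leg on its back only partly swung out. While it is in the rack, push the leg outwards until it comes up against its stop and press it there for a moment with about 9 newtons, never over 13, to seat it; then lift the mirror out and stand it on its own leg, let go, in the middle of the round cork mat. Leave the phone, the jar and the heart-shaped compact where they are.

Things in the scene. Friction and masses are not known exactly. Their poses are not given: they have to be found in the camera images.
- mirror: Leather-covered panel 160 mm wide (its y), 155 high (z), 12 thick (x), 0.3 to 0.55 kg, glass on its front (-x). Origin: centre of its lower edge, mid thickness (back face at x = +6 mm). Starts upright in the rack with 1 mm of play each way, so it shifts and twists under load. Leg out, it stands leaning back (top to +x) by 0.19 rad on its lower back edge and the leg's outer lower corner.
- leg_board: The prop leg: upright plywood board 5 mm thick, 87 high, reaching 88 mm from its upright hinge. Origin: on the hinge axis at the board's lower edge, at x 11, y -15, z 18 mm in the mirror's frame. Its y points along the board to the outer edge, z up; mid plane x = 0. It starts 0.48 to 0.97 rad out from the mirror's back (folded flat, its y would lie along the mirror's +y).
- rack: Fixed wooden rack: base board 90 (x) by 200 (y) by 10 mm thick, with a slotted post at each end of its y, 50 mm high above the board, holding the outer 12 mm of the mirror's side edges; the 136 mm between the posts are open. The mirror's lower edge rests on the board, 10 mm above the bench. Origin: centre of the underside; axes as the mirror's.
- mat: Fixed round cork mat, 280 mm across, 4 mm thick, lying flat. Origin: centre of the underside.
- mirror_foot (a point): Point in the mirror's lower edge plane, 40 mm behind the mirror's origin (its +x): the middle of the footprint when it stands on its leg. This point belongs over the mat's centre.
- phone: Bystander: black phone lying flat, 150 x 72 x 9 mm. Origin: centre of underside.
- jar: Bystander: small brown glass jar, 56 mm across, 70 mm high. Origin: centre of underside.
- compact: Bystander: heart-shaped pocket mirror lying flat, about 70 mm across, 13 mm high. Origin: centre of underside.
- mirror_top (a point): Middle of the mirror's top edge, 155 mm above its lower edge. The upper 50 mm of the panel are bare on both sides: it can be pinched here across its 12 mm thickness from above.
- leg_face (a point): Middle of the leg face to push (the board's -x face, which looks at the mirror's back), 65 mm from the hinge, 75 mm above the mirror's lower edge. The leg opens clockwise seen from above and stays where left; 2 N here turn it. The hand-fitted stop comes anywhere from 80 to 100 degrees from the back; there it resists hard. Seat it with about 9 N (6 to 13, for half a second); more strains it.
Things that resemble listed ones, but are neither listed nor needed, are in the scene too. Of the things like the mirror, leave any that is orange, purple or yellow; of the rest the smaller one is meant.

How it is judged:
On the way:
1. the leg, swung out, is pressed against its stop with over 6 N while the mirror is in the rack (angle between the y axis of leg_board and the x axis of mirror, either way round below 0.24 rad and contact force between the fingers and leg_board above 6 N and z of mirror in the frame of rack below 0.015 m and horizontal distance between mirror and rack below 0.008 m), for 0.3 s.
At the end, for the whole second after the job is handed in: The mirror stands still and released on the cork mat, leaning back on its leg (0.13 to 0.25 rad, lower edge level), the middle of its footprint within 40 mm of the mat's centre, the leg still out (within 0.24 rad of square to the panel) (angle between the y axis of leg_board and the x axis of mirror, either way round below 0.24 rad and horizontal distance between mirror_foot and mat below 0.04 m and angle between mirror's own z axis and vertical between 0.13 and 0.25 rad and angle between mirror's own y axis and vertical between 1.52 and 1.62 rad and contact force between mirror and mat above 1 N and linear speed of mirror below 0.01 m/s and contact force between the fingers and mirror below 0.1 N); the robot touches nothing.
It fails at once if the leg is pushed with more than 13 N (contact force between any of the fingers, the arm and leg_board above 13 N).
It fails at once if the mirror is tipped over (angle between mirror's own z axis and vertical above 0.7 rad).
It fails at once if a bystander is moved by more than 15 mm (distance of any of phone, jar, compact from where it was at the start of the episode above 0.015 m).
It also fails if it takes over 64 s, if anything falls off the work surface, if the arm or the gripper's body presses on something with over 40 N, if the wrist force passes 120 N, or if a joint passes its speed limit or range.

### The arm

A 6-joint arm with a two-finger parallel gripper is mounted at the origin on the work surface. World frame = base frame: x ahead of the robot, y to its left, z up, the work surface at z = 0. Lengths are in m, angles in rad, forces in N, time in s.
With the tool pointing down it reaches from about 0.325 to 0.85 m from the base axis. Payload 4.4 kg.
Tool frame: the origin (TCP) lies at the very end of the fingers, on their centre line; the grasp point (between the pads) lies 19 mm behind it (r.tcp_to_grasp is the distance from the TCP to the grasp point, in m); z points along the fingers, y is the line along which they close (so a half turn about z gives the same grasp; the last joint's range is limited). The gripper opens to 94 mm and grips with 3 to 60 N. Pads are 16 mm wide; open, the fingers measure 119 mm over their backs; the gripper's body (75 mm by 177 mm) begins 78 mm behind the grasp point.
Start: joints at [1.117, 0.207, 1.542, -0, 1.393, -0.15], TCP at [0.171, 0.549, 0.205] pointing down, gripper open.
Joint ranges: [-2.73, 2.73], [-0.86, 2.22], [0.23, 2.46], [-1.11, 4.25], [0.08, 2.63], [-2.82, 2.82]. Speed limits (rad/s): [2.79, 2.79, 3.14, 3.14, 3.14, 3.14].

### API

Orientations are given as a unit quaternion [x, y, z, w].
In Python, from workcell import r gives the robot as it stands.
- The arm moves only by the tool carry_out, never from a script. Its arguments are lists of equal length, an entry for each row: "hand": the gripper command: -1 is fully open, 1 is shut, values between are in proportion; "dp": the shift along the world's x, y, z each as a share of 120 mm, from -1 to 1, a list of three; "twist": the turn, a rotation vector about the world's x, y, z each as a share of 90 degrees, from -1 to 1, a list of three. In form: {"hand": [hand, ...], "dp": [[tx, ty, tz], ...], "twist": [[wx, wy, wz], ...]}. A call has 1 to 5 rows; each row is the pose to reach, as a shift and turn from the pose commanded when the call began; what a row does not reach only later rows make up. A row lasts 1/12 s, in which the tool goes at most 41.7 mm and 7.16 degrees, less where a joint would pass 70% of its speed; a pose out of reach is approached as far as the arm can. A call with a number of a shift or a turn outside -1 to 1 is refused whole. A call with a gripper value outside its range is refused whole. The fingers move at their own pace and stop on an object; "force" is the grip in N (left out, the last holds). Time passes only in rows, so rows that repeat a pose let the fingers close. It gives the time, the measured TCP pose, the force, the opening and the grip force at its end, in the units of the state.
- r.get_obs(): the state, without advancing time (a new reading comes with each control period).
- r.grab_frame(name): name is "side" or "top"; returns a dict with "pixels" (480x640x3 uint8, red, green, blue), "K" (3x3 intrinsics, pixels), "xyz" and "orientation" of the camera in the world. Camera axes: x right, y up, looking along -z (the intrinsics and any distortion apply to the point x, -y, -z); pixel columns grow to the right and rows downward; lengths in m; the calibration is good to about 2 mm. A picture is of the moment at which its call begins. There is no depth.
- r.job_done(): hands the job in; it is judged then, once.
The state is a dict: "clock": time; "joint_positions": joint angles; "qvel": joint speeds; "joint_torque": joint torques, N m; "eef_pos": TCP position; "tcp_rot": TCP orientation; "force": force on the tool from outside, world axes, zero at the start; "ft_torque": the same for the moment, N m; "grip_width": finger opening in m; "finger_force": force on a finger pad.
Only numpy, scipy, OpenCV 4.12 (cv2) and the standard library are available. Lean on these libraries where they do the work, as an engineer would, in place of code of your own. Each camera call takes 0.05 s, during which the arm holds its last target. There are 200 camera calls.

## Working session

There is one attempt and no reset: what is moved stays moved. The work goes in short steps, Python scripts to look and compute and a tool call to move; the robot and the scene stay as the last step left them, time stands still between calls to the robot, and variables do not carry over. Pictures are saved under pics/ and viewed, at most 10 in all, crops included, and the job is handed in when it is done.

Besides the shell and the picture viewer there is one more tool, called after ">>>" as a command line: name --argument value ..., lists and objects as JSON in quotes. carry_out: Moves the arm, as the interface text tells. Its arguments: {"type":"object","properties":{"hand":{"type":"array"},"dp":{"type":"array"},"twist":{"type":"array"},"force":{"type":"number"}},"required":["hand","dp","twist"]}

```bash
mkdir -p pics; cat > h.py <<'E'
import numpy as np,cv2,json
from scipy.spatial.transform import Rotation as R
def cam(f): return np.array(f["K"]),np.array(f["xyz"]),R.from_quat(f["orientation"]).as_matrix()
def ray(f,u,v):
    K,c,M=cam(f); p=np.linalg.inv(K)@[u,v,1]; return c,M@np.array([p[0],-p[1],-p[2]])
def onz(f,u,v,z):
    c,d=ray(f,u,v); return c+d*(z-c[2])/d[2]
def proj(f,P):
    K,c,M=cam(f); q=M.T@(np.array(P)-c); q=K@[q[0],-q[1],-q[2]]; return q[:2]/q[2]
E
python3 - <<'E'
from workcell import r
import cv2,pickle
for n in("top","side"):
    f=r.grab_frame(n); pickle.dump(f,open(n+"0.pkl","wb")); cv2.imwrite(f"pics/{n}0.png",f["pixels"][:,:,::-1])
    print({k:v for k,v in f.items() if k!="pixels"})
print(r.get_obs())
E
```

```text
{'K': array([[572.58958124,   0.        , 308.66352484],
       [  0.        , 572.58958124, 237.96772255],
       [  0.        ,   0.        ,   1.        ]]), 'xyz': array([0.27304974, 0.12584255, 1.41035778]), 'orientation': array([-0.06334   ,  0.0725995 ,  0.70956228, -0.69802488])}
{'K': array([[491.26982541,   0.        , 323.07793939],
       [  0.        , 491.26982541, 232.38403014],
       [  0.        ,   0.        ,   1.        ]]), 'xyz': array([ 0.33043131, -0.68437077,  0.76245332]), 'orientation': array([ 0.42340132, -0.05433631, -0.08788553,  0.90003057])}
{'clock': 0.1, 'joint_positions': array([ 1.11751466e+00,  2.07310996e-01,  1.54276822e+00,  1.55214067e-06,
        1.39347696e+00, -1.50490125e-01]), 'qvel': array([-8.88197754e-05, -2.48951971e-03, -2.44778261e-03, -1.11916312e-04,
        1.77905488e-03,  2.44738272e-03]), 'joint_torque': array([-4.72237025e-04, -3.71856630e+01, -2.82293719e+01,  7.01021380e-02,
        3.10234807e-02, -7.69185453e-05]), 'eef_pos': array([0.17115137, 0.54820322, 0.20444074]), 'tcp_rot': array([ 1.50818149e-01,  9.88561036e-01, -9.37138137e-04, -2.92628334e-04]), 'force': array([-0.25155773,  0.64556406, -0.01247017]), 'ft_torque': array([-0.03216712,  0.01696368,  0.02372934]), 'finger_force': 0.0, 'grip_width': 0.09426955659512508}
```

View pics/top0.png

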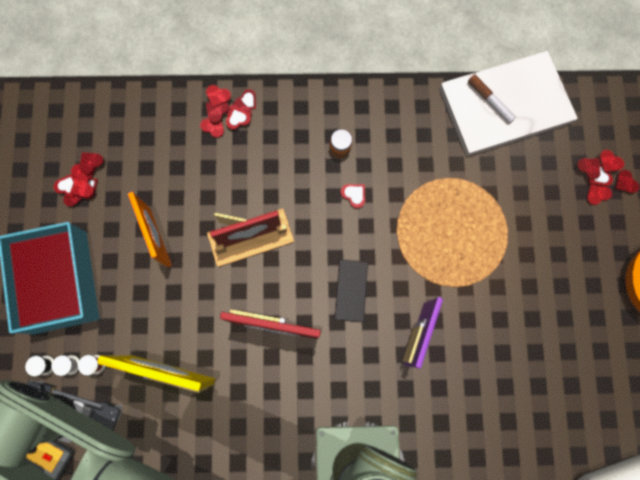

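View pics/side0.png

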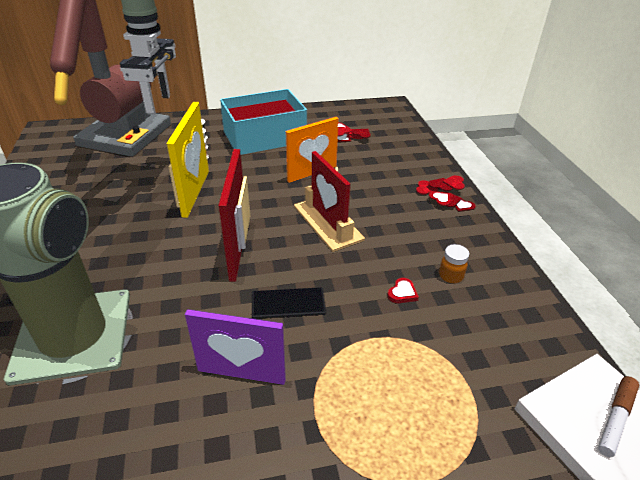

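Candidates: the red mirror in the rack (top 250,230), a larger red one (270,325), orange (150,230), purple (423,332) and yellow (155,372). Only the red one in the rack fits the description. I'll check it in a close crop. The mat is at top (452,232), the phone at (351,290), the jar at (340,143) and the compact at (353,194).

```bash
python3 - <<'E'
import cv2,numpy as np
a=cv2.imread("pics/top0.png")[190:280,190:310]; b=cv2.imread("pics/side0.png")[140:260,280:380]
a=cv2.resize(a,None,fx=5,fy=5,interpolation=cv2.INTER_CUBIC)
b=cv2.resize(b,None,fx=5,fy=5,interpolation=cv2.INTER_CUBIC)
cv2.imwrite("pics/ca.png",a);cv2.imwrite("pics/cb.png",b)
E
```

```text
(no output)
```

View pics/ca.png

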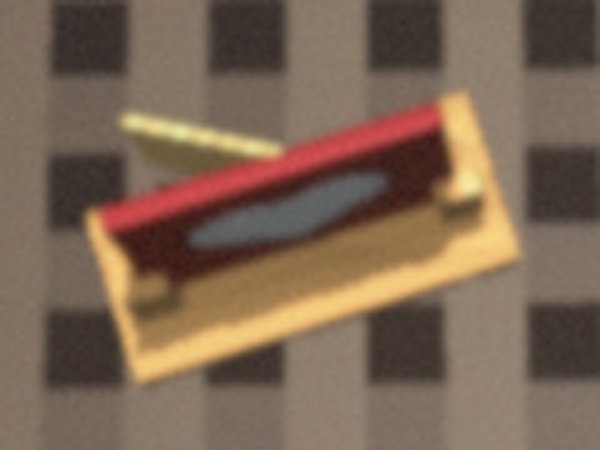

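View pics/cb.png

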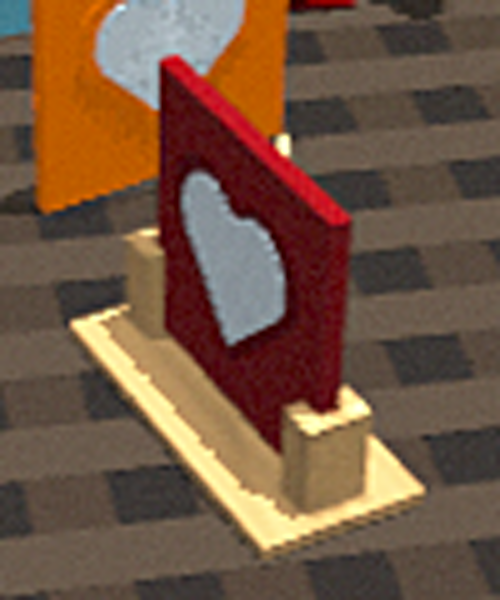

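```bash
python3 - <<'E'
from h import *; import pickle
t=pickle.load(open("top0.pkl","rb")); s=pickle.load(open("side0.pkl","rb"))
cv=lambda u,v:(190+u/5,190+v/5)
for n,p,z in [("rack nl",(135,382),.01),("nr",(522,255),.01),("fr",(467,92),.01),("fl",(88,212),.01),("mirL",(104,219),.165),("mirR",(440,113),.165),("legtip",(124,117),.115),("legin",(280,150),.115)]:
    print(n,onz(t,*cv(*p),z).round(4))
cs=lambda u,v:(280+u/5,140+v/5)
for n,p,z in [("s rack nl?",(72,325),.01),("nr",(268,550),.01),("fr",(424,490),.01),("mirL",(170,60),.165),("mirR",(343,218),.165),("legtip?",(284,138),.115)]:
    print(n,onz(s,*cs(*p),z).round(4))
print("mat",onz(t,452.5,232,.004),onz(s,395.5,408,.004))
g=t["pixels"].astype(int); hsv=cv2.cvtColor(t["pixels"],cv2.COLOR_RGB2HSV)
m=cv2.inRange(hsv,(8,90,110),(25,255,255)); m[:, :380]=0; m[:,530:]=0; m[:160]=0;m[300:]=0
pts=cv2.findNonZero(m); print("matc",cv2.minEnclosingCircle(pts)); mo=cv2.moments(m,True); print(onz(t,mo['m10']/mo['m00'],mo['m01']/mo['m00'],.004))
for n,p,z in [("jar",(341,138),.07),("compact",(353,195),.01),("ph",(351,290),.009),("purp",(430,302),.15),("bigred",(270,325),.2)]: print(n,onz(t,*p,z).round(3))
E
```

```text
rack nl [0.478  0.3321 0.01  ]
nr [0.5388 0.1406 0.01  ]
fr [0.6227 0.1672 0.01  ]
fl [0.5639 0.3565 0.01  ]
mirL [0.5284 0.3239 0.165 ]
mirR [0.5745 0.1748 0.165 ]
legtip [0.5868 0.3233 0.115 ]
legin [0.5701 0.251  0.115 ]
s rack nl? [0.4842 0.3284 0.01  ]
nr [0.5452 0.1397 0.01  ]
fr [0.628  0.1685 0.01  ]
mirL [0.5326 0.3222 0.165 ]
mirR [0.5813 0.1771 0.165 ]
legtip? [0.5908 0.3229 0.115 ]
mat [ 0.55685683 -0.25709352  0.004     ] [ 0.5613129  -0.26778562  0.004     ]
matc ((455.5, 230.5), 59.82066345214844)
[ 0.55704114 -0.25644124  0.004     ]
jar [0.785 0.022 0.07 ]
compact [ 0.655 -0.009  0.01 ]
ph [0.415 0.003 0.009]
purp [ 0.371 -0.157  0.15 ]
bigred [0.325 0.192 0.2  ]
```

The crops show the red, glass-fronted mirror in the rack, with its leg tip at crop (124,117), i.e. top (215,213). Rack sizes and the 87 mm leg length agree from both cameras. The estimates are:

- **Mirror:** (0.554, 0.2495), yaw about 0.308
- **Leg:** about 0.53 rad open
- **Mat:** about (0.558, -0.26)

Next I'll approach with the fingers shut.

>>> carry_out --hand '[1,1,1,1,1]' --dp '[[1,-0.6,0.8],[1,-0.6,0.8],[1,-0.6,0.8],[1,-0.6,0.8],[1,-0.6,0.8]]' --twist '[[0,0,-0.33],[0,0,-0.33],[0,0,-0.33],[0,0,-0.33],[0,0,-0.33]]' --force 30

```text
clock: 0.52
eef_pos: [0.2974, 0.476, 0.3066]
tcp_rot: [0.404, 0.915, 0.004, 0.003]
force: [0.2, 0.7, 1.3]
grip_width: 0.0638
finger_force: 0.0
```

>>> carry_out --hand '[1,1,1,1,1]' --dp '[[1,-0.6,0],[1,-0.6,0],[1,-0.6,0],[1,-0.6,0],[1,-0.6,0]]' --twist '[[0,0,-0.281],[0,0,-0.281],[0,0,-0.281],[0,0,-0.281],[0,0,-0.281]]'

```text
clock: 0.93
eef_pos: [0.414, 0.4026, 0.3]
tcp_rot: [0.593, 0.806, -0.001, 0.0]
force: [-0.6, -0.0, 0.2]
grip_width: 0.0308
finger_force: 0.0
```

>>> carry_out --hand '[1,1,1,1,1]' --dp '[[1,-0.6,0],[1,-0.6,0],[1,-0.6,0],[1,-0.6,0],[1,-0.6,0]]' --twist '[[0,0,0],[0,0,0],[0,0,0],[0,0,0],[0,0,0]]'

```text
clock: 1.35
eef_pos: [0.533, 0.3314, 0.2999]
tcp_rot: [0.591, 0.807, -0.001, -0.0]
force: [-0.3, -0.2, -0.2]
grip_width: 0.0009
finger_force: 0.0
```

>>> carry_out --hand '[1,1,1,1,1]' --dp '[[0.24,-0.12,0],[0.24,-0.12,-0.5],[0.24,-0.12,-1],[0.24,-0.12,-1],[0.24,-0.12,-1]]' --twist '[[0,0,0],[0,0,0],[0,0,0],[0,0,0],[0,0,0]]'

```text
clock: 1.77
eef_pos: [0.552, 0.3177, 0.1712]
tcp_rot: [0.589, 0.808, -0.008, -0.006]
force: [-1.4, 0.1, -1.7]
grip_width: 0.0009
finger_force: 0.0
```

```bash
python3 - <<'E'
from workcell import r
from h import *
import pickle
ims=[]
for n,(x,y,w,h) in (("side",(270,90,130,170)),("top",(170,150,150,130))):
    f=r.grab_frame(n); pickle.dump(f,open(n+"1.pkl","wb"))
    o=r.get_obs()["eef_pos"]; print(n,o,proj(f,o)-[x,y])
    ims.append(cv2.resize(f["pixels"][y:y+h,x:x+w,::-1],(390,510) if n=="side" else (390,338),interpolation=cv2.INTER_CUBIC))
c=np.zeros((510,780,3),np.uint8); c[:,:390]=ims[0]; c[:338,390:]=ims[1]; cv2.imwrite("pics/e.png",c)
E
```

```text
side [0.55457152 0.31864201 0.17579989] [53.41805738 58.0037381 ]
top [0.55763683 0.31959638 0.18012093] [41.8838464  69.38717566]
```

View pics/e.png

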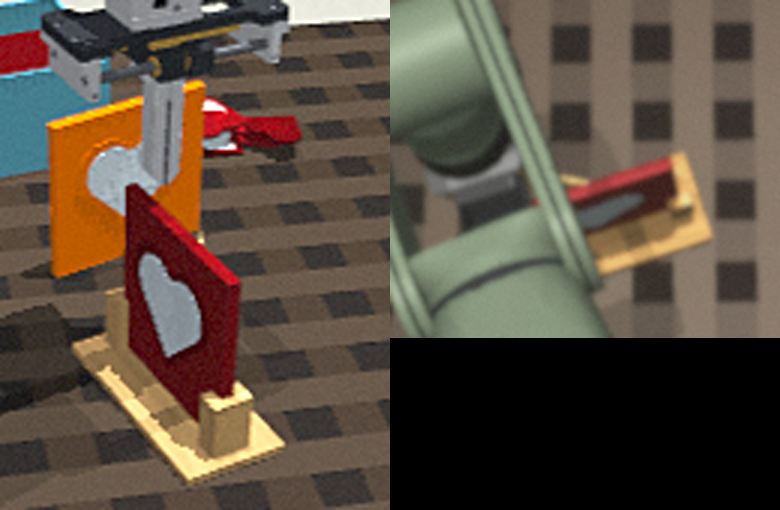

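The finger tip is at crop (160,180), where projection puts it. It sits behind the mirror's left end and clear of the orange panel. Lowering it into the wedge now.

>>> carry_out --hand '[1,1,1,1,1]' --dp '[[0,0,-0.2],[0,0,-0.4],[0,0,-0.6],[0,0,-0.81],[0,0,-0.81]]' --twist '[[0,0,0],[0,0,0],[0,0,0],[0,0,0],[0,0,0]]'

```text
clock: 2.28
eef_pos: [0.5583, 0.3189, 0.0828]
tcp_rot: [0.59, 0.808, -0.002, -0.001]
force: [-1.7, -0.7, -0.8]
grip_width: 0.0004
finger_force: 0.0
```

>>> carry_out --hand '[1,1,1]' --dp '[[0,0,0],[0,0,0],[0,0,0]]' --twist '[[0,0,0],[0,0,0],[0,0,0]]'

```text
clock: 2.53
eef_pos: [0.5627, 0.3199, 0.0882]
tcp_rot: [0.59, 0.807, 0.003, 0.002]
force: [0.5, 0.6, 0.3]
grip_width: 0.0003
finger_force: 0.0
```

>>> carry_out --hand '[1,1,1,1,1]' --dp '[[0.02,-0.05,0],[0.04,-0.093,0],[0.09,-0.1,0],[0.135,-0.11,0],[0.18,-0.118,0]]' --twist '[[0,0,0],[0,0,0],[0,0,0],[0,0,0],[0,0,0]]'

```text
clock: 2.95
eef_pos: [0.5819, 0.3036, 0.0841]
tcp_rot: [0.59, 0.807, -0.001, -0.0]
force: [-2.2, 0.7, 1.2]
grip_width: 0.0003
finger_force: 1.0
```

>>> carry_out --hand '[1,1,1,1,1]' --dp '[[0.053,-0.01,0],[0.09,-0.03,0],[0.126,-0.047,0],[0.163,-0.066,0],[0.2,-0.085,0]]' --twist '[[0,0,0],[0,0,0],[0,0,0],[0,0,0],[0,0,0]]'

```text
clock: 3.37
eef_pos: [0.6061, 0.2939, 0.0839]
tcp_rot: [0.59, 0.807, -0.0, -0.0]
force: [-2.3, 0.4, 0.7]
grip_width: 0.0006
finger_force: 0.9
```

```bash
python3 - <<'E'
from workcell import r
from h import *
f=r.grab_frame("side"); o=r.get_obs(); print(o["eef_pos"],o["force"],proj(f,o["eef_pos"]))
cv2.imwrite("pics/s2.png",cv2.resize(f["pixels"][90:260,270:400,::-1],None,fx=3.5,fy=3.5,interpolation=cv2.INTER_CUBIC))
E
```

```text
[0.60714757 0.29339394 0.08409281] [-1.76455777  1.06667993 -0.40947702] [345.43276754 183.99183986]
```

View pics/s2.png

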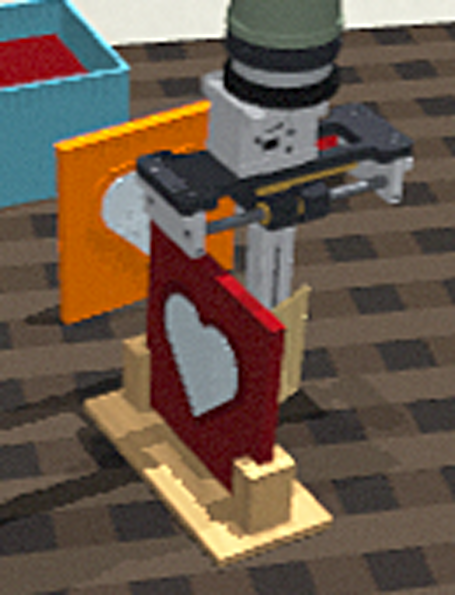

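The side view shows the finger behind the leg at crop (270,300), with the leg board swung well out at (293,345). The mirror is still upright in the rack.

>>> carry_out --hand '[1,1,1,1]' --dp '[[0.03,-0.024,0],[0.056,-0.047,0],[0.083,-0.07,0],[0.083,-0.07,0]]' --twist '[[0,0,0],[0,0,0],[0,0,0],[0,0,0]]'

```text
clock: 3.75
eef_pos: [0.6168, 0.2851, 0.0844]
tcp_rot: [0.59, 0.807, 0.0, 0.0]
force: [-1.5, -0.2, -0.9]
grip_width: -0.0003
finger_force: 0.5
```

>>> carry_out --hand '[1,1,1,1]' --dp '[[0.015,-0.018,0],[0.03,-0.035,0],[0.045,-0.052,0],[0.045,-0.052,0]]' --twist '[[0,0,0],[0,0,0],[0,0,0],[0,0,0]]'

```text
clock: 4.08
eef_pos: [0.6217, 0.2791, 0.0844]
tcp_rot: [0.59, 0.807, 0.0, 0.0]
force: [-1.1, 2.2, 0.6]
grip_width: 0.0006
finger_force: 0.6
```

>>> carry_out --hand '[1,1,1]' --dp '[[0.004,-0.012,0],[0.004,-0.012,0],[0.004,-0.012,0]]' --twist '[[0,0,0],[0,0,0],[0,0,0]]'

```text
clock: 4.33
eef_pos: [0.622, 0.2782, 0.0845]
tcp_rot: [0.59, 0.807, 0.0, 0.0]
force: [-0.6, 1.1, 0.8]
grip_width: 0.001
finger_force: 0.9
```

>>> carry_out --hand '[1,1,1]' --dp '[[0.004,-0.012,0],[0.004,-0.012,0],[0.004,-0.012,0]]' --twist '[[0,0,0],[0,0,0],[0,0,0]]'

```text
clock: 4.58
eef_pos: [0.6223, 0.2773, 0.0846]
tcp_rot: [0.59, 0.807, 0.001, -0.0]
force: [-2.6, 4.4, 0.4]
grip_width: 0.0005
finger_force: 1.9
```

>>> carry_out --hand '[1,1,1]' --dp '[[0.004,-0.012,0],[0.004,-0.012,0],[0.004,-0.012,0]]' --twist '[[0,0,0],[0,0,0],[0,0,0]]'

```text
clock: 4.83
eef_pos: [0.6225, 0.276, 0.0845]
tcp_rot: [0.59, 0.807, 0.001, -0.0]
force: [-2.1, 5.0, 1.1]
grip_width: 0.0008
finger_force: 2.6
```

>>> carry_out --hand '[1,1]' --dp '[[0.003,-0.008,0],[0.003,-0.008,0]]' --twist '[[0,0,0],[0,0,0]]'

```text
clock: 5.0
eef_pos: [0.6227, 0.2755, 0.0845]
tcp_rot: [0.59, 0.807, 0.001, -0.001]
force: [-2.4, 5.8, 0.1]
grip_width: 0.0002
finger_force: 3.2
```

>>> carry_out --hand '[1,1]' --dp '[[0.002,-0.006,0],[0.002,-0.006,0]]' --twist '[[0,0,0],[0,0,0]]'

```text
clock: 5.17
eef_pos: [0.6228, 0.2752, 0.0846]
tcp_rot: [0.59, 0.807, 0.001, -0.001]
force: [-3.4, 6.7, 1.2]
grip_width: 0.0002
finger_force: 3.6
```

>>> carry_out --hand '[1,1]' --dp '[[0.002,-0.007,0],[0.002,-0.007,0]]' --twist '[[0,0,0],[0,0,0]]'

```text
clock: 5.33
eef_pos: [0.6229, 0.2748, 0.0846]
tcp_rot: [0.59, 0.807, 0.001, -0.001]
force: [-2.4, 7.6, 1.8]
grip_width: -0.0001
finger_force: 4.1
```

>>> carry_out --hand '[1,1]' --dp '[[0.001,-0.005,0],[0.001,-0.005,0]]' --twist '[[0,0,0],[0,0,0]]'

```text
clock: 5.5
eef_pos: [0.6229, 0.2746, 0.0847]
tcp_rot: [0.59, 0.807, 0.001, -0.002]
force: [-2.8, 7.6, 1.1]
grip_width: 0.0004
finger_force: 4.4
```

>>> carry_out --hand '[1,1,1]' --dp '[[0,0,0],[0,0,0],[0,0,0]]' --twist '[[0,0,0],[0,0,0],[0,0,0]]'

```text
clock: 5.75
eef_pos: [0.6229, 0.2746, 0.0847]
tcp_rot: [0.59, 0.807, 0.001, -0.001]
force: [-3.6, 8.0, 1.0]
grip_width: 0.0006
finger_force: 4.4
```

>>> carry_out --hand '[1,1,1,1,1]' --dp '[[0.001,-0.003,0],[0.001,-0.003,0],[0.001,-0.003,0],[0.001,-0.003,0],[0.001,-0.003,0]]' --twist '[[0,0,0],[0,0,0],[0,0,0],[0,0,0],[0,0,0]]'

```text
clock: 6.17
eef_pos: [0.6229, 0.2745, 0.0847]
tcp_rot: [0.59, 0.808, 0.002, -0.002]
force: [-3.0, 9.1, 1.0]
grip_width: 0.0005
finger_force: 4.6
```

```bash
python3 - <<'E'
from workcell import r
from h import *
import pickle
f=r.grab_frame("side"); o=r.get_obs(); print(o["eef_pos"],o["force"],proj(f,o["eef_pos"])); pickle.dump(f,open("side3.pkl","wb"))
cv2.imwrite("pics/s3.png",cv2.resize(f["pixels"][130:260,280:400,::-1],None,fx=4.5,fy=4.5,interpolation=cv2.INTER_CUBIC))
# predict leg top outer / inner corner pixel for angles
c=np.array([.555,.2495]);X=np.array([.953,.303]);Y=np.array([-.303,.953])
for d in (70,75,80,85,90,100):
    a=np.radians(d); e=[]
    for s,z in((.088,.115),(.088,.028)):
        q=c+X*(.011+s*np.sin(a))+Y*(-.015+s*np.cos(a)); e.append(((proj(f,[*q,z])-[280,130])*4.5).round())
    print(d,e)
E
```

```text
[0.62297355 0.2744769  0.08472426] [-4.09008437  8.28976624  1.66574739] [353.56430575 187.42538862]
70 [array([356., 191.]), array([345., 321.])]
75 [array([367., 196.]), array([356., 327.])]
80 [array([377., 202.]), array([365., 333.])]
85 [array([387., 209.]), array([374., 339.])]
90 [array([395., 216.]), array([382., 346.])]
100 [array([409., 230.]), array([395., 362.])]
```

View pics/s3.png

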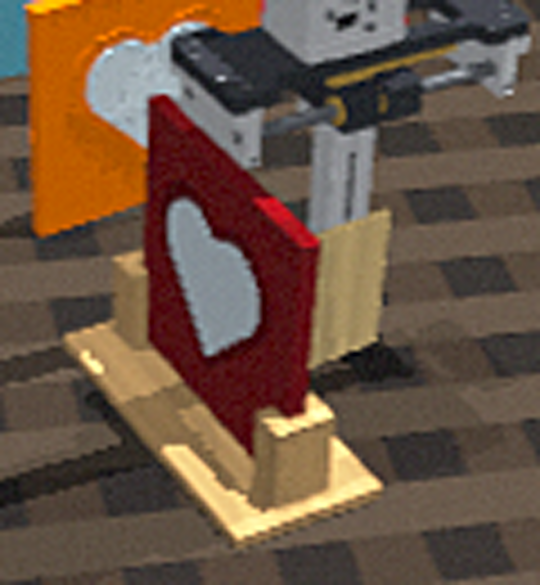

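The leg's outer edge is at crop (388,212) to (376,345), about 86° from the back. It has been pressed at 8–9 N for over 0.6 s with the mirror still in the rack. Backing off and going above the mirror.

>>> carry_out --hand '[1,1,1,1,1]' --dp '[[-0.038,0.12,0],[-0.038,0.12,0],[-0.038,0.12,0.3],[-0.038,0.12,0.6],[-0.038,0.12,1]]' --twist '[[0,0,0],[0,0,0],[0,0,0],[0,0,0],[0,0,0]]'

```text
clock: 6.63
eef_pos: [0.6182, 0.2843, 0.1965]
tcp_rot: [0.59, 0.807, -0.003, -0.0]
force: [1.0, 0.9, -0.5]
grip_width: 0.0006
finger_force: 0.0
```

>>> carry_out --hand '[0,0,0,0,0]' --dp '[[0,0,0.25],[0,0,0.4],[-0.3,-0.2,0.4],[-0.52,-0.33,0.4],[-0.52,-0.33,0.4]]' --twist '[[0,0,0],[0,0,0],[0,0,0],[0,0,0],[0,0,0]]'

```text
clock: 7.05
eef_pos: [0.5516, 0.2428, 0.2439]
tcp_rot: [0.591, 0.807, -0.004, -0.001]
force: [-0.4, -0.3, -0.8]
grip_width: 0.0306
finger_force: 0.0
```

>>> carry_out --hand '[0,0,0,0,0]' --dp '[[0,0,0],[0,0,0],[0,0,0],[0,0,0],[0,0,0]]' --twist '[[0,0,0],[0,0,0],[0,0,0],[0,0,0],[0,0,0]]'

```text
clock: 7.47
eef_pos: [0.5579, 0.2467, 0.2461]
tcp_rot: [0.59, 0.807, 0.0, 0.0]
force: [-0.1, -0.4, -0.5]
grip_width: 0.0469
finger_force: 0.0
```

>>> carry_out --hand '[0,0,0,0,0]' --dp '[[-0.03,0.02,-0.2],[-0.03,0.02,-0.4],[-0.03,0.02,-0.6],[-0.03,0.02,-0.8],[-0.03,0.02,-0.97]]' --twist '[[0,0,0],[0,0,0],[0,0,0],[0,0,0],[0,0,0]]'

```text
clock: 7.88
eef_pos: [0.5532, 0.2489, 0.1277]
tcp_rot: [0.59, 0.807, -0.0, -0.0]
force: [0.3, 1.1, -0.5]
grip_width: 0.0466
finger_force: 0.0
```

>>> carry_out --hand '[0,0,0.4,0.8,0.9]' --dp '[[0,0,0],[0,0,0],[0,0,0],[0,0,0],[0,0,0]]' --twist '[[0,0,0],[0,0,0],[0,0,0],[0,0,0],[0,0,0]]' --force 8

```text
clock: 8.3
eef_pos: [0.5547, 0.2493, 0.1317]
tcp_rot: [0.59, 0.807, 0.002, 0.001]
force: [-0.1, -0.5, 0.1]
grip_width: 0.0305
finger_force: 0.0
```

>>> carry_out --hand '[0.95,0.95,0.95,0.95]' --dp '[[0,0,0],[0,0,0],[0,0,0],[0,0,0]]' --twist '[[0,0,0],[0,0,0],[0,0,0],[0,0,0]]'

```text
clock: 8.63
eef_pos: [0.5538, 0.249, 0.1303]
tcp_rot: [0.59, 0.807, 0.001, 0.0]
force: [-0.3, 0.5, 2.1]
grip_width: 0.0118
finger_force: 8.0
```

>>> carry_out --hand '[1,1,1,1,1]' --dp '[[0,0,0],[0,0,0],[0,0,0],[0,0,0.08],[0,0,0.16]]' --twist '[[0,0,0],[0,0,0],[0,0,0],[0,0,0],[0,0,0]]' --force 35

```text
clock: 9.05
eef_pos: [0.5533, 0.2488, 0.1466]
tcp_rot: [0.59, 0.807, 0.0, 0.0]
force: [5.3, 1.0, -7.5]
grip_width: 0.0118
finger_force: 35.0
```

>>> carry_out --hand '[1,1,1,1,1]' --dp '[[0,0,0.1],[0,0,0.25],[0,0,0.4],[0,0,0.6],[0,0,0.8]]' --twist '[[0,0,0],[0,0,0],[0,0,0],[0,0,0],[0,0,0]]'

```text
clock: 9.47
eef_pos: [0.5506, 0.248, 0.2422]
tcp_rot: [0.59, 0.807, -0.003, -0.002]
force: [0.8, 0.2, -5.5]
grip_width: 0.0118
finger_force: 35.0
```

>>> carry_out --hand '[1,1,1,1,1]' --dp '[[0,-0.1,0],[0,-0.25,0],[0,-0.5,0],[0,-0.75,0],[0,-1,0]]' --twist '[[0,0,0],[0,0,0],[0,0,-0.02],[0,0,-0.05],[0,0,-0.08]]'

```text
clock: 9.88
eef_pos: [0.5507, 0.1268, 0.2412]
tcp_rot: [0.64, 0.768, -0.003, -0.002]
force: [0.7, 0.9, -5.0]
grip_width: 0.0118
finger_force: 35.0
```

>>> carry_out --hand '[1,1,1,1,1]' --dp '[[0,-0.2,0],[0,-0.4,0],[0,-0.6,0],[0,-0.8,0],[0,-1,0]]' --twist '[[0,0,-0.025],[0,0,-0.05],[0,0,-0.075],[0,0,-0.1],[0,0,-0.125]]'

```text
clock: 10.3
eef_pos: [0.5506, 0.007, 0.2413]
tcp_rot: [0.713, 0.701, -0.002, -0.002]
force: [0.9, -0.1, -5.5]
grip_width: 0.0119
finger_force: 35.0
```

>>> carry_out --hand '[1,1,1,1,1]' --dp '[[0,-0.2,0],[0,-0.4,0],[0,-0.6,0],[0,-0.8,0],[0,-1,0]]' --twist '[[0,0,-0.025],[0,0,-0.05],[0,0,-0.075],[0,0,-0.1],[0,0,-0.125]]'

```text
clock: 10.72
eef_pos: [0.5505, -0.1125, 0.2413]
tcp_rot: [0.778, 0.628, -0.002, -0.003]
force: [0.6, -0.5, -5.9]
grip_width: 0.0119
finger_force: 35.0
```

>>> carry_out --hand '[1,1,1,1,1]' --dp '[[-0.02,-0.25,0],[-0.04,-0.5,0],[-0.06,-0.7,0],[-0.08,-0.9,0],[-0.1,-1,0]]' --twist '[[0,0,0],[0,0,0],[0,0,0],[0,0,0],[0,0,0]]'

```text
clock: 11.13
eef_pos: [0.5384, -0.234, 0.2413]
tcp_rot: [0.778, 0.628, -0.002, -0.002]
force: [0.2, 0.2, -5.8]
grip_width: 0.0118
finger_force: 35.0
```

>>> carry_out --hand '[1,1,1,1,1]' --dp '[[0,-0.1,0],[0,-0.21,-0.1],[0,-0.21,-0.2],[0,-0.21,-0.3],[0,-0.21,-0.4]]' --twist '[[0.0052,0.0236,0],[0.0104,0.0472,0],[0.0156,0.0708,0],[0.0208,0.0944,0],[0.026,0.118,0]]'

```text
clock: 11.55
eef_pos: [0.5398, -0.2559, 0.1942]
tcp_rot: [0.774, 0.626, -0.06, -0.076]
force: [0.1, -0.3, -6.2]
grip_width: 0.0121
finger_force: 35.0
```

>>> carry_out --hand '[1,1,1,1]' --dp '[[0,0,0],[0,0,0],[0,0,0],[0,0,0]]' --twist '[[0,0,0],[0,0,0],[0,0,0],[0,0,0]]'

```text
clock: 11.88
eef_pos: [0.5413, -0.2564, 0.1977]
tcp_rot: [0.774, 0.626, -0.059, -0.073]
force: [-0.0, 0.4, -4.7]
grip_width: 0.0119
finger_force: 35.0
```

```bash
python3 - <<'E'
from workcell import r
from h import *
f=r.grab_frame("side"); o=r.get_obs(); print(o["eef_pos"],o["tcp_rot"],o["force"])
m=R.from_quat(o["tcp_rot"]).as_matrix(); print("tool z",m[:,2],"tool y",m[:,1], "edge", o["eef_pos"]+.12*m[:,2])
cv2.imwrite("pics/s4.png",cv2.resize(f["pixels"][150:480,140:520,::-1],None,fx=1.8,fy=1.8,interpolation=cv2.INTER_CUBIC))
E
```

```text
[ 0.54142915 -0.25652077  0.19802958] [ 0.7739473   0.62630367 -0.0586224  -0.07288826] [-0.72254443 -0.45017899 -4.22398194]
tool z [-0.18204167  0.03939249 -0.98250143] tool y [ 0.96090631 -0.20486202 -0.18625419] edge [ 0.51958415 -0.25179367  0.0801294 ]
```

View pics/s4.png

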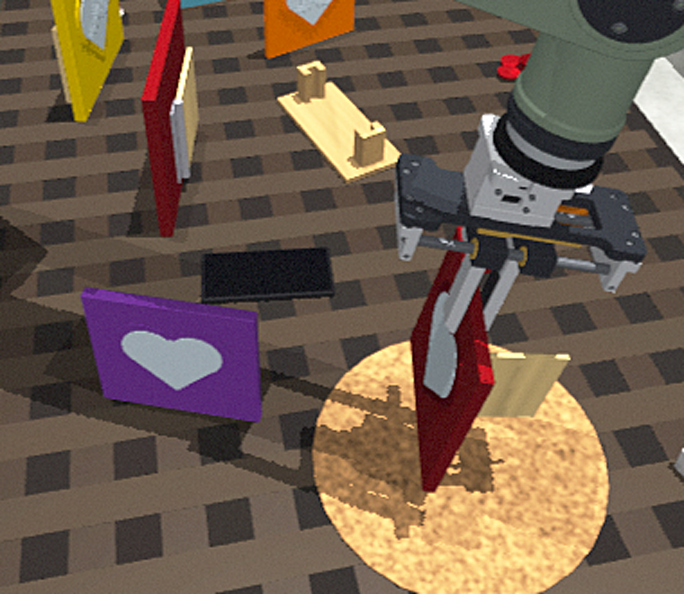

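The side view shows the mirror hanging at crop (450,380), leaning back above the mat, with the leg still out at (530,385). Lowering.

>>> carry_out --hand '[1,1,1,1,1]' --dp '[[0,0,-0.12],[0,0,-0.25],[0,0,-0.38],[0,0,-0.5],[0,0,-0.55]]' --twist '[[0,0,0],[0,0,0],[0,0,0],[0,0,0],[0,0,0]]'

```text
clock: 12.35
eef_pos: [0.5402, -0.2558, 0.1296]
tcp_rot: [0.774, 0.626, -0.059, -0.075]
force: [-0.8, 0.0, -5.8]
grip_width: 0.0117
finger_force: 35.0
```

>>> carry_out --hand '[1,1,1,1]' --dp '[[0,0,-0.02],[0,0,-0.04],[0,0,-0.04],[0,0,-0.04]]' --twist '[[0,0,0],[0,0,0],[0,0,0],[0,0,0]]'

```text
clock: 12.68
eef_pos: [0.5419, -0.2568, 0.1271]
tcp_rot: [0.774, 0.626, -0.059, -0.073]
force: [-1.1, -0.3, -4.8]
grip_width: 0.0113
finger_force: 35.0
```

>>> carry_out --hand '[1,1,1]' --dp '[[0,0,-0.02],[0,0,-0.02],[0,0,-0.02]]' --twist '[[0,0,0],[0,0,0],[0,0,0]]'

```text
clock: 12.93
eef_pos: [0.5413, -0.2564, 0.1238]
tcp_rot: [0.774, 0.626, -0.059, -0.074]
force: [0.1, 0.1, -4.4]
grip_width: 0.0117
finger_force: 35.0
```

>>> carry_out --hand '[1,1,1]' --dp '[[0,0,-0.01],[0,0,-0.01],[0,0,-0.01]]' --twist '[[0,0,0],[0,0,0],[0,0,0]]'

```text
clock: 13.18
eef_pos: [0.5415, -0.2565, 0.1232]
tcp_rot: [0.774, 0.626, -0.059, -0.074]
force: [-0.1, 0.9, -0.7]
grip_width: 0.012
finger_force: 35.0
```

>>> carry_out --hand '[1,1,1]' --dp '[[0,0,-0.01],[0,0,-0.01],[0,0,-0.01]]' --twist '[[0,0,0],[0,0,0],[0,0,0]]'

```text
clock: 13.43
eef_pos: [0.5416, -0.2565, 0.1231]
tcp_rot: [0.774, 0.626, -0.059, -0.074]
force: [-0.7, 2.6, 5.8]
grip_width: 0.0122
finger_force: 35.0
```

>>> carry_out --hand '[1,1,1]' --dp '[[0,0,-0.01],[0,0,-0.01],[0,0,-0.01]]' --twist '[[0,0,0],[0,0,0],[0,0,0]]'

```text
clock: 13.68
eef_pos: [0.5418, -0.2566, 0.1231]
tcp_rot: [0.774, 0.626, -0.059, -0.073]
force: [-1.1, 2.5, 9.9]
grip_width: 0.0119
finger_force: 35.0
```

>>> carry_out --hand '[1,1,1,1]' --dp '[[0,0,0.01],[0,0,0.01],[0,0,0.01],[0,0,0.01]]' --twist '[[0,0,0],[0,0,0],[0,0,0],[0,0,0]]' --force 8

```text
clock: 14.02
eef_pos: [0.5421, -0.2566, 0.123]
tcp_rot: [0.774, 0.626, -0.059, -0.073]
force: [-0.7, 2.9, 7.4]
grip_width: 0.0121
finger_force: 8.0
```

>>> carry_out --hand '[0.7,0.6,0.4,0.2,0.2]' --dp '[[0,0,0],[0,0,0],[0,0,0],[0,0,0],[0,0,0]]' --twist '[[0,0,0],[0,0,0],[0,0,0],[0,0,0],[0,0,0]]'

```text
clock: 14.43
eef_pos: [0.541, -0.2564, 0.1207]
tcp_rot: [0.774, 0.626, -0.059, -0.074]
force: [0.1, 1.0, -0.2]
grip_width: 0.0355
finger_force: 0.0
```

>>> carry_out --hand '[0.2,0.2,0.2]' --dp '[[0,0,0],[0,0,0],[0,0,0]]' --twist '[[0,0,0],[0,0,0],[0,0,0]]'

```text
clock: 14.68
eef_pos: [0.5412, -0.2564, 0.121]
tcp_rot: [0.774, 0.626, -0.059, -0.074]
force: [0.2, -0.3, -0.6]
grip_width: 0.0376
finger_force: 0.0
```

Released. Retreating along the tool axis.

>>> carry_out --hand '[0.2,0.2,0.2,0.2,0.2]' --dp '[[0.02,-0.004,0.1],[0.055,-0.012,0.3],[0.1,-0.021,0.53],[0.14,-0.03,0.75],[0.18,-0.04,0.98]]' --twist '[[0,0,0],[0,0,0],[0,0,0],[0,0,0],[0,0,0]]'

```text
clock: 15.1
eef_pos: [0.563, -0.2611, 0.2408]
tcp_rot: [0.774, 0.626, -0.059, -0.074]
force: [-0.5, -0.2, 0.4]
grip_width: 0.0378
finger_force: 0.0
```

>>> carry_out --hand '[0.2,0.2,0.2,0.2,0.2]' --dp '[[0,0.2,0.3],[0,0.5,0.5],[0,0.8,0.5],[0,1,0.5],[0,1,0.5]]' --twist '[[0,0,0],[0,0,0],[0,0,0],[0,0,0],[0,0,0]]'

```text
clock: 15.52
eef_pos: [0.5636, -0.1367, 0.3015]
tcp_rot: [0.772, 0.629, -0.058, -0.073]
force: [0.2, -0.8, -0.6]
grip_width: 0.0377
finger_force: 0.0
```

>>> carry_out --hand '[0.2,0.2,0.2,0.2,0.2]' --dp '[[0,0.3,0],[0,0.6,0],[0,0.9,0],[0,1,0],[0,1,0]]' --twist '[[0,0,0],[0,0,0],[0,0,0],[0,0,0],[0,0,0]]'

```text
clock: 15.93
eef_pos: [0.5629, -0.0192, 0.2994]
tcp_rot: [0.773, 0.628, -0.059, -0.074]
force: [-0.1, -0.2, -0.5]
grip_width: 0.0376
finger_force: 0.0
```

```bash
python3 - <<'E'
from workcell import r
from h import *
ims=[]
for n,(x,y) in (("side",(270,230)),("top",(370,150))):
    f=r.grab_frame(n); ims.append(cv2.resize(f["pixels"][y:y+250 if n=="side" else y+170,x:x+230 if n=="side" else x+160,::-1],(390,424 if n=="side" else 414),interpolation=cv2.INTER_CUBIC))
    # expected points
    X=np.array([.98,-.21]);X/=np.linalg.norm(X);Y=np.array([-X[1],X[0]]);p=np.array([.5195,-.2515])
    sc=390/230 if n=="side" else 390/160
    for yy in(.08,-.08):
        q=p+Y*yy; t=q+X*.155*np.sin(.19)
        print(n,((proj(f,[*q,.005])-[x,y])*sc).round(),((proj(f,[*t,.157])-[x,y])*sc).round())
c=np.zeros((424,780,3),np.uint8); c[:,:390]=ims[0]; c[:414,390:]=ims[1]; cv2.imwrite("pics/end.png",c)
E
```

```text
side [163. 227.] [206. 133.]
side [174. 372.] [226. 281.]
top [121. 221.] [160. 159.]
top [275. 250.] [331. 192.]
```

View pics/end.png

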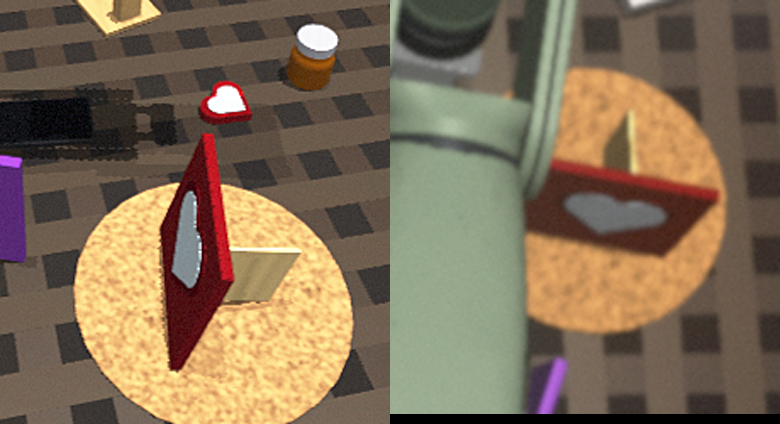

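The mirror stands on its leg on the mat. Its lower right corner is at side crop (172,370) and its top corner at (231,279), within a few pixels of the prediction. The compact, jar and phone look undisturbed, so I'm handing in.

```bash
python3 -c "
from workcell import r
print(r.job_done())"
```

```text
the job is handed in; nothing more can be done
None
```

The leg was pressed against its stop at 8–9 N for over half a second in the rack, and the mirror now stands released on its leg near the middle of the cork mat; the job is handed in at about 16 s on the robot's clock, and no verdict came back.

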